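# Put the solid stoppers away by size

### The arm

A 7-joint arm with a two-finger parallel gripper is mounted at the origin on a cart in front of the work surface, level with it; the furniture and walls round the work are solid. World frame = base frame: x ahead of the robot, y to its left, z up, the work surface at z = 0. Lengths are in m, angles in rad, forces in N, time in s.
With the tool pointing down it reaches from about 0.425 to 0.875 m from the base axis. Payload 9.9 kg.
Tool frame: the origin (TCP) lies midway between the tips of the shut fingers; the grasp point (between the pads) lies 19 mm behind it (hold_point_z is the distance from the TCP to the grasp point, in m); z points along the fingers, y is the line along which they close (so a half turn about z gives the same grasp; the last joint's range is limited). The gripper opens to 85 mm and grips with 20 to 120 N. Pads are 22 mm wide; open, the fingers measure 114 mm over their backs; the gripper's body (76 mm by 85 mm) begins 54 mm behind the grasp point. The pads swing forward as they close: fully open they stand 13 mm farther back than shut.
Start: joints at [1.123, 0.576, 0.025, 1.437, -0.015, 1.129, -0.057], TCP at [0.24, -0.631, 0.231] pointing down, gripper open.
Joint ranges: [-2.76, 2.76], [-0.34, 2.15], [-1.52, 1.57], [0.19, 2.46], [-1.09, 4.23], [0.17, 1.99], [-2.82, 2.82]. Speed limits (rad/s): [2.22, 2.22, 3.01, 3.01, 3.14, 3.14, 3.14].

### API

Orientations are given as a rotation vector (axis times angle).
In Python, from cell import get_obs, camera, job_done, hold_point_z gives the robot as it stands.
- The arm moves only by the shell command python3 -m inch 'ROWS' [FORCE]. ROWS is JSON, a list of rows, each an object with "xyz": the shift along the tool's x, y, z in cm, a list of three; "roll": the turn about the tool's z in degrees; "claw": the opening in per cent of the stroke, from 0 (shut) to 100 (fully open). A call has 1 to 20 rows; each row shifts and turns the commanded pose from where the row before left it, along the tool's axes as they then stand; what a row does not reach is not made up. A row lasts 1/10 s, in which the tool goes at most 50 mm and 8.59 degrees, less where a joint would pass 70% of its speed; a pose out of reach is approached as far as the arm can. A call with a gripper value outside its range is refused whole. The fingers move at their own pace and stop on an object; FORCE is the grip in N (left out, the last holds). Time passes only in rows, so rows that do not move let the fingers close. It gives the time, the measured TCP pose, the force, the opening and the grip force at its end, in the units of the state.
- get_obs(): the state, without advancing time (a new reading comes with each control period).
- camera(name): name is "scene" or "side" or "wrist"; returns a dict with "color" (420x560x3 uint8, blue, green, red), "fx", "fy", "cx", "cy" (pixels), "k1" (the pictures are not rectified: a ray, as slopes to the right and down, at radius r is drawn at 1 + k1 r^2 times it, then the intrinsics apply), "world_to_cam" (4x4, takes a point from world to camera coordinates); the wrist camera has in their place "T_tool_cam" (4x4, takes a point from camera to tool coordinates, whose origin is the TCP and whose axes are the flange's). Camera axes: x right, y up, looking along -z (the intrinsics and any distortion apply to the point x, -y, -z); pixel columns grow to the right and rows downward; lengths in m; the calibration is good to about 2 mm. A picture is of the moment at which its call begins: read the wrist's pose just before it. There is no depth.
- job_done(): hands the job in; it is judged then, once.
The state is a dict: "t": time; "q": joint angles; "dq": joint speeds; "joint_efforts": joint torques, N m; "tcp_pos": TCP position; "ee_rot": TCP orientation; "wrist_force": force on the tool from outside, world axes, zero at the start; "torque": the same for the moment, N m; "finger_gap": finger opening in m; "finger_force": force on a finger pad.
Only numpy, scipy, OpenCV 4.12 (cv2) and the standard library are available. Lean on these libraries where they do the work, as an engineer would, in place of code of your own. Each camera call takes 0.05 s, during which the arm holds its last target. There are 200 camera calls.

### The job

Put the three solid cork stoppers away in the caddy: each upright, narrow end down as it stands now, on the floor of the pocket of its own size (large in the large pocket, medium in the medium, small in the small). The stoppers with a hole bored through them do not belong there: leave those, the vial and the brown bottle standing where they are.

Things in the scene. Friction and masses are not known exactly. Their poses are not given: they have to be found in the camera images.
- stopper_large: Large solid cork stopper, its flat top unbroken. A plain tapered plug 50 mm across the top, 42 mm across the bottom, 34 mm high, standing upright on its narrow end. Origin: centre of the underside, z up.
- stopper_medium: Medium solid cork stopper, its flat top unbroken. A plain tapered plug 40 mm across the top, 33 mm across the bottom, 30 mm high, standing upright on its narrow end. Origin: centre of the underside, z up.
- stopper_small: Small solid cork stopper, its flat top unbroken. A plain tapered plug 30 mm across the top, 24 mm across the bottom, 28 mm high, standing upright on its narrow end. Origin: centre of the underside, z up.
- pocket_large: The large pocket: a fixed white block 76 x 76 x 12 mm with one round dark-floored pocket 62 mm in diameter, 9 mm deep, in its middle. The three blocks, alike but for the pocket, stand in any order 80 mm apart in a row along this body's y, in a low fixed aluminium caddy (rim 10 mm high). Origin: centre of the block's underside, 4 mm above the bench; pocket floor 3 mm, top 12 mm above it.
- pocket_medium: The medium pocket: a fixed white block 76 x 76 x 12 mm with one round dark-floored pocket 52 mm in diameter, 9 mm deep, in its middle. The three blocks, alike but for the pocket, stand in any order 80 mm apart in a row along this body's y, in a low fixed aluminium caddy (rim 10 mm high). Origin: centre of the block's underside, 4 mm above the bench; pocket floor 3 mm, top 12 mm above it.
- pocket_small: The small pocket: a fixed white block 76 x 76 x 12 mm with one round dark-floored pocket 42 mm in diameter, 9 mm deep, in its middle. The three blocks, alike but for the pocket, stand in any order 80 mm apart in a row along this body's y, in a low fixed aluminium caddy (rim 10 mm high). Origin: centre of the block's underside, 4 mm above the bench; pocket floor 3 mm, top 12 mm above it.
- bored_large: Look-alike that does not belong in the caddy: large cork stopper with a 16 mm hole bored down its middle, the hole showing as a dark round spot on its top. A plain tapered plug 50 mm across the top, 42 mm across the bottom, 34 mm high, standing upright on its narrow end. Origin: centre of the underside, z up.
- bored_small: Look-alike that does not belong in the caddy: small cork stopper with a 12 mm hole bored down its middle, the hole showing as a dark round spot on its top. A plain tapered plug 30 mm across the top, 24 mm across the bottom, 28 mm high, standing upright on its narrow end. Origin: centre of the underside, z up.
- vial: Bystander: empty clear sample vial with a white screw cap, 29 mm in diameter, 51 mm tall, standing loose among the stoppers. Origin: centre of the underside, z up.
- dark_bottle: Bystander: brown glass reagent bottle with a black cap, 56 mm in diameter, 141 mm tall, standing loose behind the work. Origin: centre of the underside, z up.
Mind the look-alikes: they are no part of the job. What is shaped like the stopper_medium but blue or turquoise is not meant. What is shaped like the pocket_small but purple is not meant.

How it is judged:
At the end, for the whole second after the job is handed in: Each solid stopper is released, at rest, upright (0.12 rad), within 12 mm of the centre of its own size's pocket and under 6 mm above that block's underside. Both bored stoppers, the vial and the brown bottle are upright (0.15 rad), within 25 mm of their start (horizontal distance between stopper_large and pocket_large below 0.012 m and z of stopper_large in the frame of pocket_large between -0.002 and 0.006 m and angle between each of stopper_large, stopper_medium, stopper_small's own z axis and vertical below 0.12 rad and linear speed of each of stopper_large, stopper_medium, stopper_small below 0.02 m/s and horizontal distance between stopper_medium and pocket_medium below 0.012 m and z of stopper_medium in the frame of pocket_medium between -0.002 and 0.006 m and horizontal distance between stopper_small and pocket_small below 0.012 m and z of stopper_small in the frame of pocket_small between -0.002 and 0.006 m and distance of each of bored_large, bored_small, vial, dark_bottle from where it was at the start of the episode below 0.025 m and angle between each of bored_large, bored_small, vial, dark_bottle's own z axis and vertical below 0.15 rad); the robot touches nothing.
It fails at once if the large bored stopper is pushed more than 25 mm, lifted or tipped (distance of bored_large from where it was at the start of the episode above 0.025 m or angle between bored_large's own z axis and vertical above 0.3 rad).
It fails at once if the small bored stopper is pushed more than 25 mm, lifted or tipped (distance of bored_small from where it was at the start of the episode above 0.025 m or angle between bored_small's own z axis and vertical above 0.3 rad).
It fails at once if the vial is pushed more than 25 mm, lifted or tipped (distance of vial from where it was at the start of the episode above 0.025 m or angle between vial's own z axis and vertical above 0.3 rad).
It fails at once if the dark bottle is pushed more than 25 mm, lifted or tipped (distance of dark_bottle from where it was at the start of the episode above 0.025 m or angle between dark_bottle's own z axis and vertical above 0.3 rad).
It also fails if it takes over 83 s, if anything falls off the work surface, if the arm or the gripper's body presses on something with over 40 N, if the wrist force passes 120 N, or if a joint passes its speed limit or range.

## Working session

There is one attempt and no reset: what is moved stays moved. The work goes in short steps, Python scripts to look and compute and a shell command to move; the robot and the scene stay as the last step left them, time stands still between calls to the robot, and variables do not carry over. Pictures are saved under pics/ and viewed, at most 14 in all, crops included, and the job is handed in when it is done.

```bash
ls; mkdir -p pics
python3 - <<'E'
from cell import *
import cv2
o=get_obs();print({k:o[k] for k in('t','tcp_pos','ee_rot','finger_gap')},hold_point_z)
for n in('scene','side','wrist'):
    c=camera(n);cv2.imwrite(f'pics/{n}0.png',c['color']);print(n,[c[k] for k in('fx','fy','cx','cy','k1')]);print(c.get('world_to_cam',c.get('T_tool_cam')))
E
```

```text
pics
{'t': 0.0, 'tcp_pos': array([ 0.24003103, -0.63039631,  0.23045208]), 'ee_rot': array([-3.08817096e+00, -5.68076549e-01,  5.88933659e-04]), 'finger_gap': 0.085173346393358} 0.0187
scene [431.0331158092668, 431.0331158092668, 278.9483771409518, 205.17958863199118, -0.11784577424400547]
[[-5.31521317e-01 -8.47044915e-01 -3.15686392e-05  2.97507420e-01]
 [ 6.58847828e-01 -4.13450927e-01  6.28472649e-01 -4.16933381e-01]
 [-5.32357614e-01  3.34025812e-01  7.77831684e-01 -7.64247202e-01]
 [ 0.00000000e+00  0.00000000e+00  0.00000000e+00  1.00000000e+00]]
side [455.49857909692827, 455.49857909692827, 276.3196226846848, 207.46921576415565, -0.04068655743882034]
[[ 0.99153514 -0.12953252  0.0089104  -0.56701696]
 [ 0.0766512   0.63937162  0.76506766 -0.0828466 ]
 [-0.10479821 -0.75790848  0.64388825 -1.13106538]
 [ 0.          0.          0.          1.        ]]
wrist [298.64553521939735, 298.64553521939735, 278.18667196272395, 206.41559821615644, -0.05491365360520267]
[[ 9.81581496e-04  9.47449173e-01  3.19904831e-01  8.30348677e-02]
 [ 9.99999502e-01 -9.87094650e-04 -1.44914967e-04  9.87950441e-04]
 [ 1.78476782e-04  3.19904814e-01 -9.47449670e-01 -1.43048719e-01]
 [ 0.00000000e+00  0.00000000e+00  0.00000000e+00  1.00000000e+00]]
```

View pics/scene0.png

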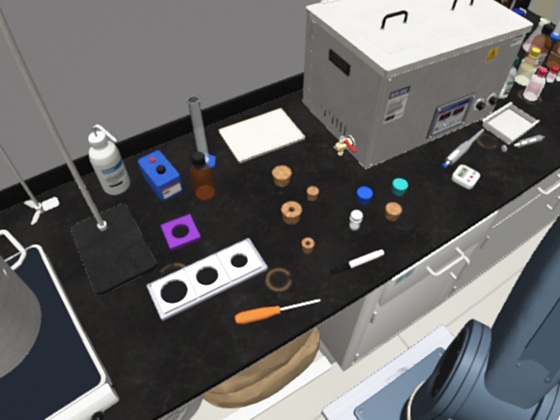

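View pics/side0.png

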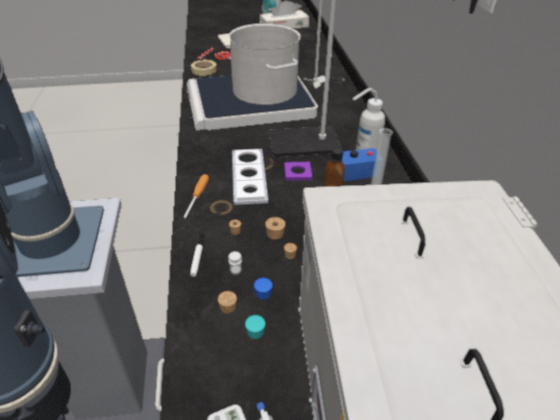

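Scene view, cork-coloured things: (282,175) large with no visible hole, (291,211) large with a dark spot, (313,192) small with no visible hole, (308,244) small with a dark spot and (393,211) medium, plain. Blue (364,195) and turquoise (400,186) are decoys, and so is the purple block (181,232). The white blocks run large (174,291), medium (207,275), small (239,261). I'll confirm with an enlarged crop and measure.

```bash
cat > h.py <<'E'
import numpy as np,cv2
from scipy.spatial.transform import Rotation as R
from cell import *
def cam(n):
    o=get_obs();c=camera(n)
    if n=='wrist':
        T=np.eye(4);T[:3,:3]=R.from_rotvec(o['ee_rot']).as_matrix();T[:3,3]=o['tcp_pos'];c['cw']=T@c['T_tool_cam']
    else: c['cw']=np.linalg.inv(c['world_to_cam'])
    c['o']=o;return c
def ray(c,uv,z):
    K=np.array([[c['fx'],0,c['cx']],[0,c['fy'],c['cy']],[0,0,1]])
    p=cv2.undistortPoints(np.array([[uv]],float),K,np.array([c['k1'],0,0,0]))[0,0]
    d=c['cw'][:3,:3]@[p[0],-p[1],-1];s=c['cw'][:3,3];return (s+d*(z-s[2])/d[2])[:2]
def blobs(c,lo,hi,amin=40):
    m=cv2.inRange(cv2.cvtColor(c['color'],cv2.COLOR_BGR2HSV),lo,hi)
    cs,_=cv2.findContours(m,cv2.RETR_EXTERNAL,cv2.CHAIN_APPROX_NONE)
    return [k for k in cs if cv2.contourArea(k)>amin]
E
python3 - <<'E'
from h import *
for n in('scene','side'):
    c=cam(n);im=c['color']
    print(n)
    for k in blobs(c,(8,90,70),(18,200,255)):
        x,y,w,h=cv2.boundingRect(k)
        if w<40 and h<40: print('cork',(x,y,w,h),cv2.contourArea(k),ray(c,(x+w/2,y+h/2),.016).round(3))
    m=cv2.inRange(cv2.cvtColor(im,cv2.COLOR_BGR2HSV),(0,0,185),(180,45,255))
    box=(140,230,140,95) if n=='scene' else (225,140,50,70)
    x0,y0,w,h=box
    sub=255-m[y0:y0+h,x0:x0+w]
    cs,hi=cv2.findContours(sub,cv2.RETR_LIST,cv2.CHAIN_APPROX_NONE)
    for k in cs:
        if 60<cv2.contourArea(k)<1500:
            (u,v),ax,_=cv2.fitEllipse(k+np.array([x0,y0])) ; print('hole',(round(u),round(v)),ax,ray(c,(u,v),.016).round(3))
    if n=='scene': A=cv2.resize(im[160:260,140:420],None,fx=2.8,fy=2.8,interpolation=2)
    else: B=cv2.resize(im[140:350,180:320],None,fx=1.5,fy=1.5,interpolation=2)
cv2.imwrite('pics/crop1.png',A)
E
```

```text
scene
cork (266, 268, 25, 24) 151.5 [0.422 0.088]
cork (301, 237, 14, 17) 155.5 [ 0.463 -0.019]
cork (385, 202, 18, 19) 233.5 [ 0.431 -0.259]
cork (280, 201, 22, 23) 357.0 [ 0.566 -0.039]
cork (306, 186, 13, 15) 126.5 [ 0.588 -0.119]
cork (196, 184, 19, 16) 184.5 [0.739 0.111]
cork (191, 167, 19, 14) 145.0 [0.804 0.095]
cork (271, 165, 21, 22) 315.0 [ 0.682 -0.085]
cork (547, 41, 13, 28) 169.5 [ 0.67  -1.326]
cork (535, 35, 16, 19) 118.5 [ 0.739 -1.356]
hole (173, 291) (22.34659194946289, 27.343496322631836) [0.52  0.297]
hole (207, 275) (17.790422439575195, 21.641054153442383) [0.517 0.217]
hole (239, 260) (13.67305850982666, 16.763460159301758) [0.514 0.137]
side
cork (217, 291, 20, 22) 316.5 [ 0.432 -0.257]
cork (284, 243, 13, 16) 150.5 [ 0.59  -0.123]
cork (229, 219, 12, 16) 133.5 [ 0.463 -0.022]
cork (265, 217, 21, 23) 341.0 [ 0.564 -0.04 ]
cork (192, 173, 17, 26) 206.5 [0.377 0.16 ]
cork (324, 161, 20, 25) 353.0 [0.765 0.174]
hole (250, 189) (7.3320441246032715, 13.540422439575195) [0.514 0.132]
hole (248, 172) (8.385499954223633, 16.5506591796875) [0.517 0.211]
hole (247, 157) (9.823580741882324, 18.299283981323242) [0.52 0.29]
```

View pics/crop1.png

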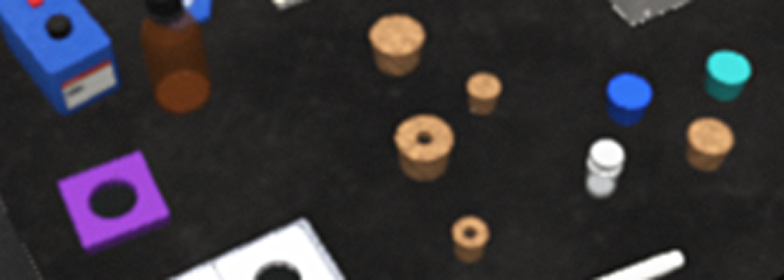

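The crop confirms it. The large at scene (282,175), the small at (313,192) and the medium at (393,211) have unbroken tops. (291,211) and (308,244) are bored. Both views agree within 5 mm, and the pockets are 80 mm apart as given. Next I'll check obstacles and plan the first approach.

```bash
cat >> h.py <<'E'
def go(xy,z,yaw=None):
    "tool-frame shift (cm) to TCP xy,z, after the roll (deg) that brings tool x to yaw (deg)"
    o=get_obs();M=R.from_rotvec(o['ee_rot']).as_matrix();y0=np.degrees(np.arctan2(M[1,0],M[0,0]))
    d=np.array([*xy,z])-o['tcp_pos'];roll=0 if yaw is None else -((yaw-y0+90)%180-90)
    print('yaw',y0.round(1),'roll',round(roll,1),'now cm',(M.T@d*100).round(2),'after roll',((M@R.from_euler('z',roll,degrees=True).as_matrix()).T@d*100).round(2),'tcp',o['tcp_pos'].round(4),'t',round(o['t'],2))
E
python3 - <<'E'
from h import *
c=cam('scene')
for n,uv,z in[('ovenA',(370,160),0),('ovenB',(303,103),0),('ovtop',(385,75),.22),('vial',(356,226),.0),('blue',(364,195),.02),('turq',(400,187),.02),('bottle',(203,195),0),('tube',(207,165),0),('tray',(262,135),0),('purple',(181,232),.01)]:print(n,ray(c,uv,z).round(3))
s=cam('side');print('vial',ray(s,(236,271),0))
go((.4315,-.258),.2,0)
E
```

```text
ovenA [ 0.614 -0.337]
ovenB [ 0.926 -0.32 ]
ovtop [ 0.681 -0.399]
vial [ 0.455 -0.159]
blue [ 0.511 -0.226]
turq [ 0.482 -0.324]
bottle [0.747 0.117]
tube [0.84 0.06]
tray [ 0.864 -0.132]
purple [0.661 0.216]
vial [ 0.45663797 -0.15669459]
yaw 20.8 roll 20.8 now cm [ 31.15 -28.02   3.12] after roll [ 19.14 -37.27   3.12] tcp [ 0.2402 -0.6307  0.2311] t 0.35
```

```bash
python3 -m inch '[{"xyz":[1,-0.9,0],"roll":0,"claw":70},{"xyz":[2.1,-1.9,0.2],"roll":0,"claw":70},{"xyz":[2.3,-2.1,0.2],"roll":0,"claw":70},{"xyz":[2.3,-2.1,0.2],"roll":0,"claw":70},{"xyz":[2.3,-2.1,0.2],"roll":0,"claw":70},{"xyz":[2.3,-2.1,0.2],"roll":0,"claw":70},{"xyz":[2.3,-2.1,0.2],"roll":0,"claw":70},{"xyz":[2.3,-2.1,0.2],"roll":0,"claw":70},{"xyz":[2.3,-2.1,0.2],"roll":0,"claw":70},{"xyz":[2.3,-2.1,0.2],"roll":0,"claw":70},{"xyz":[2.3,-2.1,0.2],"roll":0,"claw":70},{"xyz":[2.3,-2.1,0.2],"roll":0,"claw":70},{"xyz":[2.1,-1.8,0.2],"roll":0,"claw":70},{"xyz":[2.1,-1.7,0.2],"roll":0,"claw":70},{"xyz":[1,-0.9,0],"roll":0,"claw":70},{"xyz":[0,0,0],"roll":7,"claw":70},{"xyz":[0,0,0],"roll":7,"claw":70},{"xyz":[0,0,0],"roll":6.8,"claw":70},{"xyz":[0,0,0],"roll":0,"claw":70}]' 40
python3 - <<'E'
from h import *
go((.4315,-.258),.2,0)
c=cam('wrist');cv2.imwrite('pics/w1.png',c['color'])
for k in blobs(c,(8,90,70),(18,200,255)):
    x,y,w,h=cv2.boundingRect(k);(u,v),r=cv2.minEnclosingCircle(k);print((x,y,w,h),cv2.contourArea(k),ray(c,(x+w/2,y+h/2),.03).round(4))
E
```

```text
t: 2.25
tcp_pos: [0.432, -0.2559, 0.2055]
ee_rot: [3.141, -0.002, -0.0]
wrist_force: [-1.0, 0.5, 0.8]
finger_gap: 0.0599
finger_force: 0.0
yaw -0.1 roll -0.1 now cm [-0.05  0.21  0.55] after roll [-0.05  0.21  0.55] tcp [ 0.432  -0.2559  0.2055] t 2.25
(0, 195, 28, 9) 54.5 [0.4164 0.053 ]
(262, 166, 37, 37) 1002.0 [ 0.4332 -0.2592]
(0, 160, 31, 21) 71.5 [0.4509 0.0412]
(53, 145, 37, 27) 740.0 [ 0.4634 -0.0296]
(37, 33, 62, 54) 2470.5 [ 0.563  -0.0457]
(124, 12, 38, 35) 929.0 [ 0.5879 -0.1263]
```

View pics/w1.png

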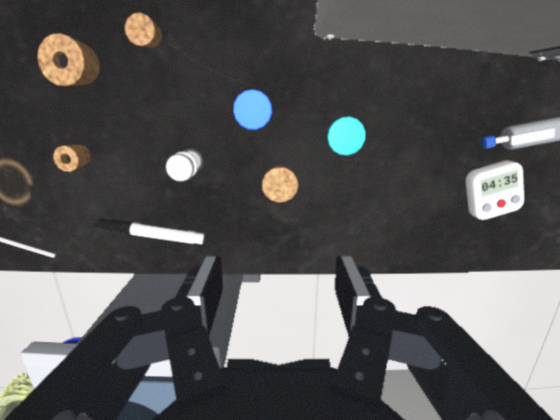

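Wrist view: the medium's plain top is at (280,184), 37 px across, which is 40 mm at that range. Vial is at (183,165) and the blue and turquoise decoys are clear of the fingers. Descending.

```bash
python3 -m inch '[{"xyz":[0.1,0.3,1.5],"roll":0,"claw":70},{"xyz":[0,0,3],"roll":0,"claw":70},{"xyz":[0,0,3],"roll":0,"claw":70},{"xyz":[0,0,3],"roll":0,"claw":70},{"xyz":[0,0,3],"roll":0,"claw":70},{"xyz":[0,0,2.5],"roll":0,"claw":70},{"xyz":[0,0,2],"roll":0,"claw":70},{"xyz":[0,0,1.5],"roll":0,"claw":70},{"xyz":[0,0,0],"roll":0,"claw":70},{"xyz":[0,0,0],"roll":0,"claw":0},{"xyz":[0,0,0],"roll":0,"claw":0},{"xyz":[0,0,0],"roll":0,"claw":0},{"xyz":[0,0,0],"roll":0,"claw":0},{"xyz":[0,0,0],"roll":0,"claw":0},{"xyz":[0,0,0],"roll":0,"claw":0},{"xyz":[0,0,0],"roll":0,"claw":0}]' 40
python3 - <<'E'
from h import *
go((.517,.214),.12,0)
E
```

```text
t: 3.9
tcp_pos: [0.4338, -0.2592, 0.0113]
ee_rot: [3.141, 0.002, 0.002]
wrist_force: [-1.1, 0.5, 7.6]
finger_gap: 0.0369
finger_force: 40.6
yaw 0.1 roll 0.1 now cm [  8.39 -47.31 -10.9 ] after roll [  8.34 -47.31 -10.9 ] tcp [ 0.4338 -0.2592  0.0113] t 3.9
```

```bash
python3 -m inch '[{"xyz":[0,0,-1],"roll":0,"claw":0},{"xyz":[0,0,-2.5],"roll":0,"claw":0},{"xyz":[0,0,-3],"roll":0,"claw":0},{"xyz":[0,0,-2.9],"roll":0,"claw":0},{"xyz":[0,0,-1.5],"roll":0,"claw":0},{"xyz":[0.2,-1.3,0],"roll":0,"claw":0},{"xyz":[0.6,-3,0],"roll":0,"claw":0},{"xyz":[0.6,-3,0],"roll":0,"claw":0},{"xyz":[0.6,-3,0],"roll":0,"claw":0},{"xyz":[0.6,-3,0],"roll":0,"claw":0},{"xyz":[0.6,-3,0],"roll":0,"claw":0},{"xyz":[0.6,-3,0],"roll":0,"claw":0},{"xyz":[0.6,-3,0],"roll":0,"claw":0},{"xyz":[0.6,-3,0],"roll":0,"claw":0}]'
python3 - <<'E'
from h import *
go((.517,.214),.12,0)
c=cam('wrist');cv2.imwrite('pics/w2.png',c['color'])
E
```

```text
t: 5.3
tcp_pos: [0.4825, -0.0036, 0.1188]
ee_rot: [-3.141, -0.003, 0.002]
wrist_force: [0.2, -0.1, -0.1]
finger_gap: 0.0369
finger_force: 40.3
yaw 0.1 roll 0.1 now cm [  3.49 -21.76  -0.12] after roll [  3.45 -21.76  -0.12] tcp [ 0.4825 -0.0036  0.1188] t 5.3
```

View pics/w2.png

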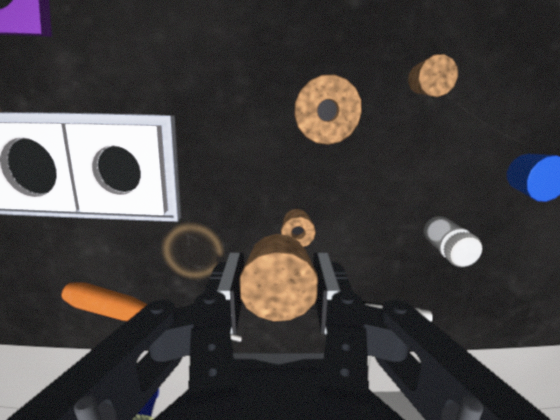

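The medium is held upright at (279,285). The caddy's small pocket shows at (118,170) and another at (28,165). Moving above the medium pocket.

```bash
python3 -m inch '[{"xyz":[0.4,-3,0],"roll":0,"claw":0},{"xyz":[0.5,-3,0],"roll":0,"claw":0},{"xyz":[0.5,-3,0],"roll":0,"claw":0},{"xyz":[0.5,-3,0],"roll":0,"claw":0},{"xyz":[0.5,-3,0],"roll":0,"claw":0},{"xyz":[0.5,-3,0],"roll":0,"claw":0},{"xyz":[0.4,-2.5,0],"roll":0,"claw":0},{"xyz":[0.2,-1.3,0],"roll":0,"claw":0},{"xyz":[0,0,0],"roll":0,"claw":0}]'
cat >> h.py <<'E'
def holes(c):
    m=cv2.inRange(cv2.cvtColor(c['color'],cv2.COLOR_BGR2HSV),(0,0,170),(180,40,255))
    cs,h=cv2.findContours(m,cv2.RETR_CCOMP,cv2.CHAIN_APPROX_NONE)
    for k,q in zip(cs,h[0]):
        if q[3]>=0 and cv2.contourArea(k)>400:
            (u,v),ax,_=cv2.fitEllipse(k);P=np.array([ray(c,p[0].astype(float),.016) for p in k[::4]])
            (e,f),d,_=cv2.fitEllipse(P.astype(np.float32)*1000);print('hole px',(round(u),round(v)),'xy',round(e/1000,4),round(f/1000,4),'dia mm',np.round(d,1))
E
python3 - <<'E'
from h import *
c=cam('wrist');cv2.imwrite('pics/w3.png',c['color']);holes(c)
go((.517,.214),.12,0)
E
```

```text
t: 6.25
tcp_pos: [0.5172, 0.2143, 0.1187]
ee_rot: [-3.141, -0.006, 0.001]
wrist_force: [0.1, -0.0, -0.2]
finger_gap: 0.0374
finger_force: 40.3
hole px (369, 209) xy 0.515 0.1341 dia mm [43.1 43.5]
hole px (186, 201) xy 0.521 0.2936 dia mm [62.8 63.4]
hole px (326, 159) xy 0.5589 0.1745 dia mm [44.2 45.9]
hole px (234, 155) xy 0.5621 0.2501 dia mm [43.9 45.5]
yaw 0.1 roll 0.1 now cm [-0.03 -0.18 -0.12] after roll [-0.03 -0.18 -0.12] tcp [0.5173 0.2122 0.1188] t 6.3
```

View pics/w3.png

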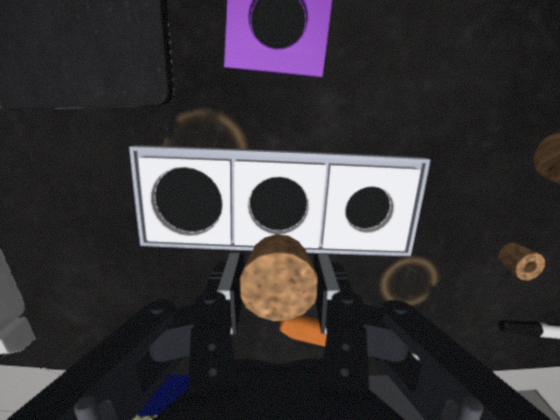

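Caddy view: large pocket (186,201), medium (278,205) and small (369,209). They measure 63 mm and 43 mm with an 80 mm pitch, and the medium centre is at (0.518,0.214). Lowering.

```bash
python3 -m inch '[{"xyz":[0.1,0,1],"roll":0,"claw":0},{"xyz":[0,0,2],"roll":0,"claw":0},{"xyz":[0,0,2],"roll":0,"claw":0},{"xyz":[0,0,2],"roll":0,"claw":0},{"xyz":[0,0,1.2],"roll":0,"claw":0},{"xyz":[0,0,0.8],"roll":0,"claw":0},{"xyz":[0,0,0.5],"roll":0,"claw":0},{"xyz":[0,0,0.3],"roll":0,"claw":0},{"xyz":[0,0,0],"roll":0,"claw":0},{"xyz":[0,0,0],"roll":0,"claw":0}]'
```

```text
t: 7.3
tcp_pos: [0.5193, 0.2123, 0.0218]
ee_rot: [-3.141, -0.001, -0.001]
wrist_force: [0.1, 0.1, 0.5]
finger_gap: 0.037
finger_force: 40.3
```

```bash
python3 -m inch '[{"xyz":[0,-0.1,0.2],"roll":0,"claw":0},{"xyz":[0,0,0.1],"roll":0,"claw":0},{"xyz":[0,0,0],"roll":0,"claw":0},{"xyz":[0,0,0],"roll":0,"claw":65},{"xyz":[0,0,0],"roll":0,"claw":65},{"xyz":[0,0,0],"roll":0,"claw":65},{"xyz":[0,0,0],"roll":0,"claw":65},{"xyz":[0,0,-1.5],"roll":0,"claw":65},{"xyz":[0,0,-3],"roll":0,"claw":65},{"xyz":[0,0,-3],"roll":0,"claw":65},{"xyz":[0,0,-2.5],"roll":0,"claw":65},{"xyz":[0,0,-1],"roll":0,"claw":65},{"xyz":[0,0,0],"roll":0,"claw":65}]'
python3 - <<'E'
from h import *
c=cam('scene');d=cam('wrist')
cv2.imwrite('pics/p1.png',np.hstack([cv2.resize(c['color'][220:340,120:300],(420,280)),cv2.resize(d['color'],(373,280))]))
go((.589,-.124),.12,0)
E
```

```text
t: 8.6
tcp_pos: [0.5197, 0.2134, 0.1294]
ee_rot: [-3.14, -0.001, -0.004]
wrist_force: [0.2, 0.5, 0.4]
finger_gap: 0.0556
finger_force: 0.0
yaw 0.0 roll 0.0 now cm [ 7.02 33.71  0.75] after roll [ 7.05 33.7   0.75] tcp [0.5185 0.213  0.1274] t 8.7
```

View pics/p1.png

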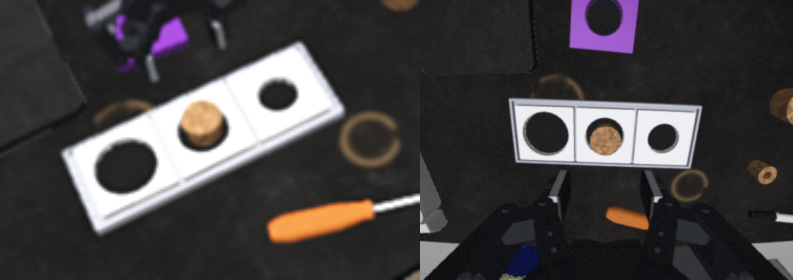

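The medium sits in the middle pocket, upright (left half at (203,125), right half at (605,140)). Next is the small one.

```bash
python3 -m inch '[{"xyz":[0.2,1.3,0],"roll":0,"claw":65},{"xyz":[0.6,3,0],"roll":0,"claw":65},{"xyz":[0.6,3,0],"roll":0,"claw":65},{"xyz":[0.6,3,0],"roll":0,"claw":65},{"xyz":[0.6,3,0],"roll":0,"claw":65},{"xyz":[0.6,3,0],"roll":0,"claw":65},{"xyz":[0.6,3,0],"roll":0,"claw":65},{"xyz":[0.6,3,0],"roll":0,"claw":65},{"xyz":[0.6,3,0],"roll":0,"claw":65},{"xyz":[0.6,3,0],"roll":0,"claw":65},{"xyz":[0.6,3,0],"roll":0,"claw":65},{"xyz":[0.6,2.2,0],"roll":0,"claw":65},{"xyz":[0.2,0.2,0],"roll":0,"claw":65},{"xyz":[0,0,0],"roll":0,"claw":65}]'
python3 - <<'E'
from h import *
c=cam('wrist');cv2.imwrite('pics/w4.png',c['color'])
for k in blobs(c,(8,60,70),(18,200,255),200):
    x,y,w,h=cv2.boundingRect(k);print((x,y,w,h),ray(c,(x+w/2,y+h/2),.028).round(4))
go((.589,-.124),.01,0)
E
```

```text
t: 10.1
tcp_pos: [0.5885, -0.125, 0.1271]
ee_rot: [-3.141, 0.002, 0.003]
wrist_force: [-0.3, 0.5, -0.7]
finger_gap: 0.0556
finger_force: 0.0
(0, 351, 60, 34) [0.3963 0.1558]
(74, 308, 39, 34) [0.4612 0.064 ]
(152, 203, 61, 61) [ 0.5644 -0.0407]
(256, 186, 37, 39) [ 0.5907 -0.1226]
(192, 59, 68, 71) [ 0.6803 -0.0858]
(0, 0, 29, 54) [0.7332 0.0737]
yaw 0.0 roll 0.0 now cm [ 0.07  0.04 11.73] after roll [ 0.07  0.04 11.73] tcp [ 0.5885 -0.1237  0.1273] t 10.15
```

View pics/w4.png

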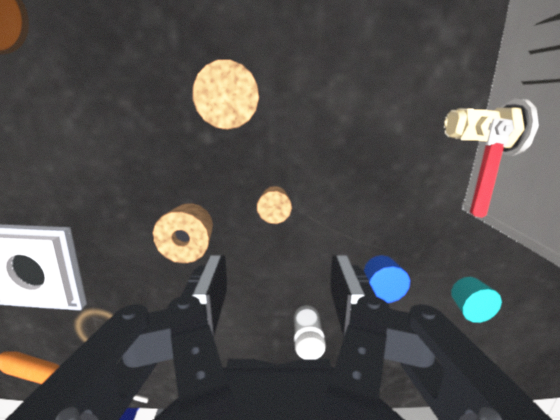

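Wrist view: small solid at (274,207), bored large at (182,240) outside the finger span, large solid at (226,95). Grasping the small.

```bash
python3 -m inch '[{"xyz":[0,-0.1,1],"roll":0,"claw":65},{"xyz":[0,0,2.5],"roll":0,"claw":65},{"xyz":[0,0,2.5],"roll":0,"claw":65},{"xyz":[0,0,2.5],"roll":0,"claw":65},{"xyz":[0,0,2],"roll":0,"claw":65},{"xyz":[0,0,1],"roll":0,"claw":65},{"xyz":[0,0,0],"roll":0,"claw":65},{"xyz":[0,0,0],"roll":0,"claw":0},{"xyz":[0,0,0],"roll":0,"claw":0},{"xyz":[0,0,0],"roll":0,"claw":0},{"xyz":[0,0,0],"roll":0,"claw":0},{"xyz":[0,0,0],"roll":0,"claw":0},{"xyz":[0,0,0],"roll":0,"claw":0},{"xyz":[0,0,0],"roll":0,"claw":0},{"xyz":[0,0,0],"roll":0,"claw":0}]'
python3 - <<'E'
from h import *
go((.515,.134),.12)
E
```

```text
t: 11.65
tcp_pos: [0.59, -0.1226, 0.0144]
ee_rot: [-3.142, -0.001, -0.003]
wrist_force: [0.7, -0.5, 7.3]
finger_gap: 0.0269
finger_force: 39.6
yaw 0.1 roll 0 now cm [ -7.46 -25.67 -10.58] after roll [ -7.46 -25.67 -10.58] tcp [ 0.59   -0.1226  0.0144] t 11.65
```

```bash
python3 -m inch '[{"xyz":[0,0,-1],"roll":0,"claw":0},{"xyz":[0,0,-2.5],"roll":0,"claw":0},{"xyz":[0,0,-3],"roll":0,"claw":0},{"xyz":[0,0,-2.6],"roll":0,"claw":0},{"xyz":[0,0,-1.5],"roll":0,"claw":0},{"xyz":[-0.4,-1.3,0],"roll":0,"claw":0},{"xyz":[-0.9,-3,0],"roll":0,"claw":0},{"xyz":[-0.9,-3,0],"roll":0,"claw":0},{"xyz":[-0.9,-3,0],"roll":0,"claw":0},{"xyz":[-0.9,-3,0],"roll":0,"claw":0},{"xyz":[-0.9,-3,0],"roll":0,"claw":0},{"xyz":[-0.9,-3,0],"roll":0,"claw":0},{"xyz":[-0.9,-3,0],"roll":0,"claw":0},{"xyz":[-0.6,-2.2,0],"roll":0,"claw":0},{"xyz":[-0.2,-1.2,0],"roll":0,"claw":0},{"xyz":[0,0,0],"roll":0,"claw":0}]'
python3 - <<'E'
from h import *
c=cam('wrist');cv2.imwrite('pics/w5.png',c['color']);holes(c)
go((.515,.134),.0225)
E
```

```text
t: 13.25
tcp_pos: [0.5132, 0.1361, 0.1189]
ee_rot: [-3.141, -0.006, 0.001]
wrist_force: [0.5, -0.1, -0.7]
finger_gap: 0.0272
finger_force: 39.5
hole px (99, 196) xy 0.5209 0.2934 dia mm [63.  63.6]
hole px (280, 204) xy 0.5149 0.1339 dia mm [43.2 43.3]
hole px (188, 201) xy 0.517 0.2144 dia mm [52.1 57. ]
hole px (236, 155) xy 0.5581 0.1706 dia mm [42.4 44.5]
yaw 0.1 roll 0 now cm [0.13 0.03 9.65] after roll [0.13 0.03 9.65] tcp [0.5137 0.1343 0.119 ] t 13.3
```

View pics/w5.png

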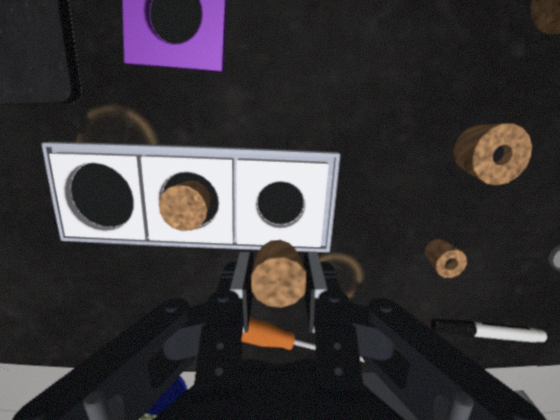

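The small stopper is held upright at (278,280), its pocket is at (280,204), and the medium sits in its pocket at (184,205). Lowering.

```bash
python3 -m inch '[{"xyz":[0.1,0,1],"roll":0,"claw":0},{"xyz":[0,0,2.5],"roll":0,"claw":0},{"xyz":[0,0,2.5],"roll":0,"claw":0},{"xyz":[0,0,1.5],"roll":0,"claw":0},{"xyz":[0,0,1],"roll":0,"claw":0},{"xyz":[0,0,0.6],"roll":0,"claw":0},{"xyz":[0,0,0.3],"roll":0,"claw":0},{"xyz":[0,0,0.2],"roll":0,"claw":0},{"xyz":[0,0,0.1],"roll":0,"claw":0},{"xyz":[0,0,0],"roll":0,"claw":0},{"xyz":[0,0,0],"roll":0,"claw":0}]'
```

```text
t: 14.4
tcp_pos: [0.5153, 0.1343, 0.0227]
ee_rot: [-3.141, -0.001, -0.001]
wrist_force: [-0.3, 0.4, -0.8]
finger_gap: 0.0274
finger_force: 39.5
```

```bash
python3 -m inch '[{"xyz":[0,0,0.1],"roll":0,"claw":0},{"xyz":[0,0,0],"roll":0,"claw":0},{"xyz":[0,0,0],"roll":0,"claw":50},{"xyz":[0,0,0],"roll":0,"claw":50},{"xyz":[0,0,0],"roll":0,"claw":50},{"xyz":[0,0,0],"roll":0,"claw":50},{"xyz":[0,0,-1.5],"roll":0,"claw":50},{"xyz":[0,0,-3],"roll":0,"claw":50},{"xyz":[0,0,-3],"roll":0,"claw":80},{"xyz":[0,0,-2.5],"roll":0,"claw":80},{"xyz":[0,0,-1],"roll":0,"claw":80},{"xyz":[0,0,0],"roll":0,"claw":80}]'
python3 - <<'E'
from h import *
go((.665,-.085),.13,0)
E
```

```text
t: 15.6
tcp_pos: [0.5157, 0.1344, 0.1323]
ee_rot: [-3.141, -0.001, -0.004]
wrist_force: [-0.1, -0.9, -0.5]
finger_gap: 0.0685
finger_force: 0.0
yaw 0.0 roll 0.0 now cm [14.91 21.95  0.25] after roll [14.93 21.94  0.25] tcp [0.5157 0.1344 0.1323] t 15.6
```

```bash
python3 -m inch '[{"xyz":[0,1.5,0],"roll":0,"claw":80},{"xyz":[0,3,0],"roll":0,"claw":80},{"xyz":[0,3,0],"roll":0,"claw":80},{"xyz":[0,3,0],"roll":0,"claw":80},{"xyz":[1,3,0],"roll":0,"claw":80},{"xyz":[2,2.5,0],"roll":0,"claw":80},{"xyz":[2,2,0],"roll":0,"claw":80},{"xyz":[2.5,2,0],"roll":0,"claw":80},{"xyz":[2.5,1.5,0],"roll":0,"claw":80},{"xyz":[2.5,0.5,0],"roll":0,"claw":80},{"xyz":[1.5,0,0],"roll":0,"claw":80},{"xyz":[0.8,0,0],"roll":0,"claw":80},{"xyz":[0,0,0],"roll":0,"claw":80}]'
python3 - <<'E'
from h import *
c=cam('wrist');cv2.imwrite('pics/w6.png',c['color'])
for k in blobs(c,(8,60,70),(18,200,255),200):
    x,y,w,h=cv2.boundingRect(k);print((x,y,w,h),ray(c,(x+w/2,y+h/2),.034).round(4))
go((.68,-.085),.012,0)
E
```

```text
t: 16.9
tcp_pos: [0.6628, -0.0863, 0.1295]
ee_rot: [-3.142, -0.001, 0.003]
wrist_force: [-0.3, -0.2, -0.3]
finger_gap: 0.0684
finger_force: 0.0
(212, 351, 20, 20) [ 0.4946 -0.0285]
(55, 318, 33, 34) [0.5243 0.1269]
(0, 309, 28, 44) [0.5259 0.1918]
(206, 270, 50, 59) [ 0.5718 -0.0423]
(247, 159, 61, 60) [ 0.6806 -0.0864]
(28, 78, 55, 60) [0.7468 0.0882]
yaw 0.0 roll 0.0 now cm [ 1.81 -0.11 11.79] after roll [ 1.81 -0.12 11.79] tcp [ 0.6622 -0.0862  0.1299] t 16.95
```

View pics/w6.png

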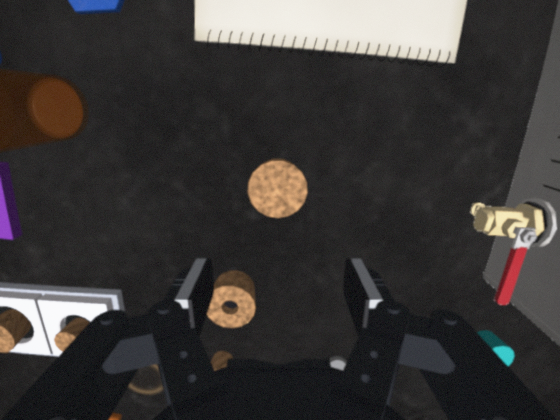

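Large solid, unbroken top, at (278,189) → (0.681,−0.086). The bored one is at (231,305), clear. Grasping.

```bash
python3 -m inch '[{"xyz":[0.9,0,0],"roll":0,"claw":80},{"xyz":[0.9,0,1.5],"roll":0,"claw":80},{"xyz":[0,0,2.5],"roll":0,"claw":80},{"xyz":[0,0,2.5],"roll":0,"claw":80},{"xyz":[0,0,2.3],"roll":0,"claw":80},{"xyz":[0,0,2],"roll":0,"claw":80},{"xyz":[0,0,0.9],"roll":0,"claw":80},{"xyz":[0,0,0],"roll":0,"claw":80},{"xyz":[0,0,0],"roll":0,"claw":0},{"xyz":[0,0,0],"roll":0,"claw":0},{"xyz":[0,0,0],"roll":0,"claw":0},{"xyz":[0,0,0],"roll":0,"claw":0},{"xyz":[0,0,0],"roll":0,"claw":0},{"xyz":[0,0,0],"roll":0,"claw":0}]'
python3 - <<'E'
from h import *
go((.521,.2935),.13,0)
E
```

```text
t: 18.35
tcp_pos: [0.6821, -0.0858, 0.0156]
ee_rot: [3.141, 0.001, 0.003]
wrist_force: [0.0, -0.7, 6.0]
finger_gap: 0.0468
finger_force: 41.5
yaw 0.0 roll 0.0 now cm [-16.06 -37.94 -11.48] after roll [-16.09 -37.93 -11.48] tcp [ 0.6821 -0.0858  0.0156] t 18.35
```

```bash
python3 -m inch '[{"xyz":[0,0,-1],"roll":0,"claw":0},{"xyz":[0,0,-3],"roll":0,"claw":0},{"xyz":[0,0,-3],"roll":0,"claw":0},{"xyz":[0,0,-3],"roll":0,"claw":0},{"xyz":[-1,0,-1.5],"roll":0,"claw":0},{"xyz":[-2.5,0,0],"roll":0,"claw":0},{"xyz":[-2.5,-1,0],"roll":0,"claw":0},{"xyz":[-2.5,-2,0],"roll":0,"claw":0},{"xyz":[-2.5,-2,0],"roll":0,"claw":0},{"xyz":[-2,-3,0],"roll":0,"claw":0},{"xyz":[-1.5,-3,0],"roll":0,"claw":0},{"xyz":[-1,-3,0],"roll":0,"claw":0},{"xyz":[-0.5,-3,0],"roll":0,"claw":0},{"xyz":[0,-3,0],"roll":0,"claw":0},{"xyz":[0,-3,0],"roll":0,"claw":0},{"xyz":[0,-3,0],"roll":0,"claw":0},{"xyz":[0,-3,0],"roll":0,"claw":0},{"xyz":[0,-3,0],"roll":0,"claw":0},{"xyz":[0,-3,0],"roll":0,"claw":0},{"xyz":[0,-1.5,0],"roll":0,"claw":0}]'
python3 - <<'E'
from h import *
go((.521,.2935),.0245,0)
E
```

```text
t: 20.35
tcp_pos: [0.5195, 0.2817, 0.129]
ee_rot: [-3.141, -0.006, 0.001]
wrist_force: [0.3, 0.1, -1.8]
finger_gap: 0.0469
finger_force: 41.3
yaw 0.2 roll 0.2 now cm [ 0.16 -1.17 10.45] after roll [ 0.16 -1.17 10.45] tcp [0.5195 0.2817 0.129 ] t 20.35
```

```bash
python3 -m inch '[{"xyz":[0.1,-0.9,0],"roll":0,"claw":0},{"xyz":[0,0,0],"roll":0,"claw":0},{"xyz":[0,0,0],"roll":0,"claw":0}]'
python3 - <<'E'
from h import *
c=cam('wrist');cv2.imwrite('pics/w7.png',c['color']);holes(c)
go((.521,.2935),.0245,0)
E
```

```text
t: 20.65
tcp_pos: [0.5221, 0.2864, 0.1292]
ee_rot: [3.14, -0.001, -0.0]
wrist_force: [0.6, -0.7, 0.5]
finger_gap: 0.0469
finger_force: 41.3
hole px (444, 211) xy 0.5136 0.1318 dia mm [42.1 51.4]
hole px (358, 208) xy 0.5169 0.2126 dia mm [52.1 58.2]
hole px (315, 160) xy 0.5613 0.2535 dia mm [42.1 44.1]
yaw -0.1 roll -0.1 now cm [-0.12 -0.75 10.48] after roll [-0.12 -0.75 10.48] tcp [0.5222 0.2861 0.1293] t 20.7
```

View pics/w7.png

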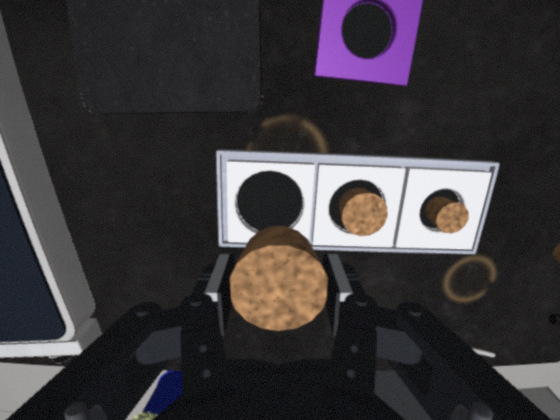

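Large held upright at (279,285), large pocket empty at (269,203), so it needs 7 mm more in +y. Medium (360,208) and small (447,213) are seated.

```bash
python3 -m inch '[{"xyz":[-0.1,-0.7,0],"roll":0,"claw":0},{"xyz":[0,0,1],"roll":0,"claw":0},{"xyz":[0,0,2.5],"roll":0,"claw":0},{"xyz":[0,0,2.5],"roll":0,"claw":0},{"xyz":[0,0,2],"roll":0,"claw":0},{"xyz":[0,0,1.2],"roll":0,"claw":0},{"xyz":[0,0,0.6],"roll":0,"claw":0},{"xyz":[0,0,0.4],"roll":0,"claw":0},{"xyz":[0,0,0.2],"roll":0,"claw":0},{"xyz":[0,0,0],"roll":0,"claw":0},{"xyz":[0,0,0],"roll":0,"claw":0}]'
```

```text
t: 21.8
tcp_pos: [0.5213, 0.2953, 0.0259]
ee_rot: [-3.141, -0.001, -0.001]
wrist_force: [-0.0, -0.2, -0.3]
finger_gap: 0.0468
finger_force: 41.3
```

```bash
python3 -m inch '[{"xyz":[0,0.1,0.2],"roll":0,"claw":0},{"xyz":[0,0,0.1],"roll":0,"claw":0},{"xyz":[0,0,0],"roll":0,"claw":0},{"xyz":[0,0,0],"roll":0,"claw":68},{"xyz":[0,0,0],"roll":0,"claw":68},{"xyz":[0,0,0],"roll":0,"claw":68},{"xyz":[0,0,0],"roll":0,"claw":68},{"xyz":[0,0,-1.5],"roll":0,"claw":68},{"xyz":[0,0,-3],"roll":0,"claw":68},{"xyz":[0,0,-3],"roll":0,"claw":68},{"xyz":[0,0,-3],"roll":0,"claw":68},{"xyz":[0,1,-2],"roll":0,"claw":68},{"xyz":[0,3,0],"roll":0,"claw":68},{"xyz":[0,3,0],"roll":0,"claw":68},{"xyz":[0,1,0],"roll":0,"claw":68},{"xyz":[0,0,0],"roll":0,"claw":68}]'
python3 - <<'E'
from h import *
c=cam('wrist');im=c['color'];cv2.imwrite('pics/w8.png',im);print(c['o']['tcp_pos'])
m=cv2.inRange(cv2.cvtColor(im,cv2.COLOR_BGR2HSV),(8,90,120),(18,200,255))
m=cv2.morphologyEx(cv2.morphologyEx(m,3,np.ones((5,5))),2,np.ones((5,5)))
cs,_=cv2.findContours(m,0,1)
for k in cs:
    if cv2.contourArea(k)>200:
        (u,v),r=cv2.minEnclosingCircle(k);print((round(u),round(v),round(r)),[ray(c,(u,v),z).round(4) for z in(.035,.037,.041)])
for n in('scene','side'):
    s=cam(n)
    for k in blobs(s,(8,90,70),(18,200,255)):
        x,y,w,h=cv2.boundingRect(k)
        if w<40 and h<40: print(n,(x,y,w,h),ray(s,(x+w/2,y+h/2),.016).round(3))
E
```

```text
t: 23.4
tcp_pos: [0.5212, 0.2124, 0.1475]
ee_rot: [3.141, -0.003, 0.0]
wrist_force: [0.3, 1.2, -1.1]
finger_gap: 0.0579
finger_force: 0.0
[0.52124483 0.2124359  0.14751638]
(312, 320, 34) [array([0.3934, 0.177 ]), array([0.3951, 0.1772]), array([0.3984, 0.1778])]
(506, 254, 14) [array([ 0.4676, -0.015 ]), array([ 0.4687, -0.0133]), array([ 0.4709, -0.0097])]
(363, 210, 16) [array([0.5148, 0.1344]), array([0.5155, 0.135 ]), array([0.5169, 0.1362])]
(277, 206, 22) [array([0.5187, 0.2127]), array([0.5194, 0.2127]), array([0.5207, 0.2127])]
(188, 206, 28) [array([0.5193, 0.2939]), array([0.5199, 0.2933]), array([0.5213, 0.292 ])]
(550, 158, 27) [array([ 0.5645, -0.0337]), array([ 0.5648, -0.0318]), array([ 0.5655, -0.0279])]
scene (161, 277, 23, 25) [0.524 0.297]
scene (266, 268, 25, 24) [0.422 0.088]
scene (198, 264, 18, 19) [0.52  0.214]
scene (232, 252, 13, 14) [0.516 0.136]
scene (301, 237, 14, 17) [ 0.463 -0.019]
scene (280, 201, 23, 23) [ 0.565 -0.04 ]
scene (205, 169, 10, 25) [0.766 0.085]
scene (547, 41, 13, 27) [ 0.672 -1.33 ]
scene (535, 35, 17, 19) [ 0.738 -1.358]
side (229, 219, 13, 16) [ 0.465 -0.023]
side (265, 217, 21, 23) [ 0.564 -0.04 ]
side (246, 181, 8, 11) [0.515 0.141]
side (192, 173, 18, 26) [0.379 0.16 ]
side (324, 160, 20, 26) [0.765 0.177]
side (239, 145, 16, 31) [0.517 0.271]
```

View pics/w8.png

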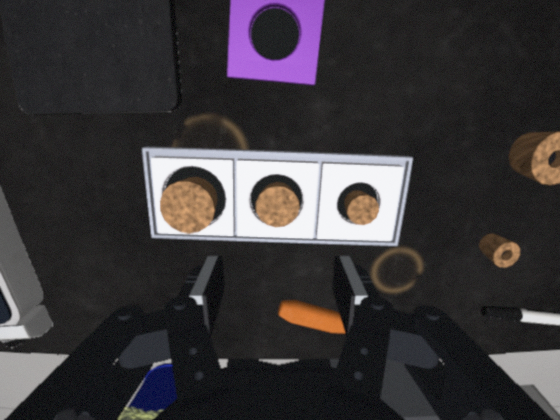

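All three are seated at (188,206), (277,206) and (363,210), within 2 mm of their pocket centres. The bored stoppers have not moved and the gripper is clear. Handing in.

```bash
python3 -c "
from cell import *
print(job_done())"
```

```text
the job is handed in; nothing more can be done
None
```

I put the large, medium and small solid stoppers upright in their own pockets, each within about 2 mm of centre by the wrist camera. The bored stoppers measured unmoved and the gripper never came near the vial or bottle. I handed the job in at about 24 s of the 83 s allowed; no verdict came back.

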